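# Level the coffee shelf with the socket key

### The arm

A 6-joint arm with a two-finger parallel gripper is mounted at the origin on the work surface. World frame = base frame: x ahead of the robot, y to its left, z up, the work surface at z = 0. Lengths are in m, angles in rad, forces in N, time in s.
With the tool pointing down it reaches from about 0.275 to 0.825 m from the base axis. Payload 5.2 kg.
Tool frame: the origin (TCP) lies on the centre line of the jaws, within the pads' length; the fingertips stand 25 mm ahead of it and the grasp point (between the pads) lies 6 mm ahead of it (robot.finger_overhang is the z of the fingertips in the tool frame, in m); z points along the fingers, y is the direction in which the jaws open and shut (so a half turn about z gives the same grasp; the last joint's range is limited). The gripper opens to 93 mm and grips with 3 to 60 N. Pads are 15 mm wide; open, the fingers measure 128 mm over their backs; the gripper's body (75 mm by 188 mm) begins 65 mm behind the grasp point.
Start: joints at [1.03, 0.259, 1.535, -0, 1.348, -0.203], TCP at [0.182, 0.519, 0.244] pointing down, gripper open.
Joint ranges: [-3.14, 3.14], [-0.91, 2.08], [0.19, 2.58], [-1.22, 4.36], [0.22, 2.71], [-3.12, 3.12]. Speed limits (rad/s): [2.57, 2.57, 3.14, 3.14, 3.14, 3.14].

### API

Orientations are given as a rotation vector (axis times angle).
In Python, from cell import robot, imaging gives the robot as it stands. The module is installed in compiled form; this text tells all that it offers.
- The arm moves only by the shell command python3 -m inch 'ROWS' [FORCE]. ROWS is JSON, a list that holds one entry, the list of rows, each a list of 7 numbers: the gripper's target within -1 to 1 (fully open at 1, half-way at 0, shut at -1), then the shift along the tool's x, y, z in m, then the turn, a rotation vector about the tool's x, y, z in degrees. In form: [[[gripper, dx, dy, dz, ax, ay, az], ...]]. A call has 1 to 5 rows; each row shifts and turns the commanded pose from where the row before left it, along the tool's axes as they then stand; what a row does not reach is not made up. A row lasts 1/12 s, in which the tool goes at most 41.7 mm and 7.16 degrees, less where a joint would pass 70% of its speed; a pose out of reach is approached as far as the arm can. A call with a gripper value outside its range is refused whole. The fingers move at their own pace and stop on an object; FORCE is the grip in N (left out, the last holds). Time passes only in rows, so rows that do not move let the fingers close. It gives the time, the measured TCP pose, the force and the opening at its end, in the units of the state.
- robot.get_obs(): the state, without advancing time (a new reading comes with each control period).
- imaging.get_image(name): name is "scene" or "top" or "wrist"; returns a dict with "frame" (480x640x3 uint8, blue, green, red), "fx", "fy", "cx", "cy" (pixels), "R" (3x3) and "t" (3): a world point X has camera coordinates R X + t. Camera axes: x right, y down, z forward; pixel columns grow to the right and rows downward; lengths in m; the calibration is good to about 2 mm. A picture is of the moment at which its call begins. There is no depth.
- robot.hand_in(): hands the job in, once; it reports no verdict.
Trained networks look in the newest picture that a camera, given by its name, has taken for a name from the list of things; names that differ only in an ending like _2 or _b are one class to them, and where a whole thing is asked for, a point or a joint stands for the part that bears it (a point fixed in the world has none). Each returns a list of dicts, best first, with "conf" (0 to 1); they miss things now and then, are a little off and sometimes report something else, mostly with a low value. They report only what shows in the picture. A call takes as long as a camera call. They do not tell look-alikes from the thing itself.
- imaging.find_in(label, camera): "bbox" ([left, top, right, bottom] in pixels, round what is visible of it).
- imaging.cut_out(label, camera): "mask" (480x640 bool, what is visible of it) and "bbox" ([left, top, right, bottom] in pixels, round what is visible of it).
The state is a dict: "clock": time; "joint_positions": joint angles; "qvel": joint speeds; "joint_efforts": joint torques, N m; "tcp_pos": TCP position; "orientation": TCP orientation; "wrist_force": force on the tool from outside, world axes, zero at the start; "moment": the same for the moment, N m; "opening": finger opening in m.
Only numpy, scipy, OpenCV 4.12 (cv2) and the standard library are available. Lean on these libraries where they do the work, as an engineer would, in place of code of your own. Each camera call takes 0.05 s, during which the arm holds its last target.

### The job

Level the acrylic shelf: of the three socket keys on the counter take the one that fits the square head of the shelf's levelling foot, set it over the head and press down so that its flange pushes the sprung spirit level down onto the shelf, and turn the foot until the bubble lies between the two lines of the vial. Finish while still gripping the key and pressing the level down; do not let go. Leave the other two keys and the dripper, cup and tin standing where they are.

Things in the scene. Friction and masses are not known exactly. Their poses are not given: they have to be found in the camera images.
- stand: fixed frame of a low white acrylic shelf, bamboo drawer under its left half. Origin on the counter under the shelf's middle; x to the shelf's rear, y along it to the left. The board is 210 mm (x) by 400 mm (y), its top 90 mm above the counter; it pivots at its left end, rests on the levelling foot at its right end and tilts only a few thousandths of a radian
- foot_head (a point): top centre of the levelling foot's steel head, 112 mm above the counter, at x -30, y -170 mm from the stand's origin. Head 20 mm square, sides along the point's x and y; it turns with the foot but never rises. Top 6 mm taper to 10 mm square. It stands up through the level's square eye (opening 32, outside 52 mm). A 22 mm socket fits, with 0.1 rad of play either way
- foot (a joint): turn of the foot, rad; grows clockwise seen from above; 0 = shelf level; stops at -1.7 and 1.7. Starts between -1.2 and -0.5 (foot end too low), so turn clockwise. Stiff (0.12 N m), stays where left. Clockwise raises the shelf's foot end 0.7 mm per rad and moves the bubble 12 mm per rad towards the foot
- level_press (a joint): how far the level, rocking about its vial, is pressed down, rad: 0 = springs hold its eye end up (middle of the eye 8 mm clear of the shelf, eye top 16 mm above the shelf's top), 0.076 = eye flat on the shelf (eye top 8 mm above it). Takes about 4 N at the eye at first, 8 N at the bottom: more than the key's weight. It rises again when released
- bubble (a joint): place of the bubble along the vial, m: 0 = midway between the two lines, negative = away from the foot, positive = towards the foot. It follows the foot at 0.012 m per rad
- vial_mid (a point): middle of the spirit level's green glass vial, top side. The aluminium level lies along the shelf (y), from its eye round the foot's head towards the shelf's middle; the vial, 70 mm long, is centred 105 mm from the foot axis. White bubble 12 mm long; two black lines ring the vial 8 mm either side of this point
- key_narrow: stainless socket key, upright, 74 mm tall, about 0.16 kg. Underside: square socket 16 mm wide, 24 mm deep. Square flange 40 mm wide, 6 mm high; square barrel 24 mm wide up to 36 mm; neck; on top a flat grip bar (same on all keys) 44 mm long along x, 14 mm thick along y, 44 to 74 mm above the underside. Origin: underside centre, z up; socket sides along x and y
- key_middle: stainless socket key, upright, 74 mm tall, about 0.16 kg. Underside: square socket 22 mm wide, 24 mm deep. Square flange 46 mm wide, 6 mm high; square barrel 30 mm wide up to 36 mm; neck; on top a flat grip bar (same on all keys) 44 mm long along x, 14 mm thick along y, 44 to 74 mm above the underside. Origin: underside centre, z up; socket sides along x and y
- key_wide: stainless socket key, upright, 74 mm tall, about 0.16 kg. Underside: square socket 31 mm wide, 24 mm deep. Square flange 55 mm wide, 6 mm high; square barrel 39 mm wide up to 36 mm; neck; on top a flat grip bar (same on all keys) 44 mm long along x, 14 mm thick along y, 44 to 74 mm above the underside. Origin: underside centre, z up; socket sides along x and y
- level: the aluminium spirit level; origin on its pivot, at the vial's middle, 13 mm above the shelf's top; y along it away from the foot
- dripper: slate-grey ceramic coffee dripper, 96 mm wide, 72 mm tall, standing on the shelf's left part; origin at the centre of its underside
- cup: empty double-wall glass cup, 72 mm wide, 85 mm tall, standing on the shelf; origin at the centre of its underside
- tin: closed aluminium tin, 65 mm wide, 69 mm tall, standing on the shelf; origin at the centre of its underside
- coaster: green silicone coaster fixed on the counter near the shelf, 96 mm wide, 5 mm thick; origin at its underside
Mind the look-alikes: they are no part of the job. Leave any orange or yellow look-alike of the key_middle alone.

How it is judged:
On the way, in this order (a step that is already met when the one before it is completed fails the run):
1. the fitting key, held by the fingers, sits on the foot's head and presses the level down onto the shelf (horizontal distance between key_middle and foot_head below 0.005 m and angle between key_middle's own z axis and vertical below 0.15 rad and value of joint level_press above 0.057 rad and contact force between key_middle and level above 3 N and contact force between the fingers and key_middle above 2 N), for 0.2 s.
2. with the level pressed down, the bubble is brought between the lines (all of step 1 and value of joint bubble between -0.0025 and 0.0025 m), for 0.3 s.
At the end, for the whole second after the job is handed in: 22 mm key gripped, upright (0.15 rad) on the foot (axes within 5 mm), pushing the level with over 3 N and down by over 0.057 of 0.076 rad (6 of 8 mm); bubble within 2.5 mm of mid-vial, foot still; other keys, dripper, cup and tin upright within 30 mm of their start (all of step 2 and velocity of joint foot between -0.1 and 0.1 rad/s and not (distance of key_narrow from where it was at the start of the episode above 0.03 m) and not (angle between key_narrow's own z axis and vertical above 0.3 rad) and not (distance of key_wide from where it was at the start of the episode above 0.03 m) and not (angle between key_wide's own z axis and vertical above 0.3 rad) and not (distance of dripper from where it was at the start of the episode above 0.03 m) and not (angle between dripper's own z axis and vertical above 0.3 rad) and not (distance of cup from where it was at the start of the episode above 0.03 m) and not (angle between cup's own z axis and vertical above 0.3 rad) and not (distance of tin from where it was at the start of the episode above 0.03 m) and not (angle between tin's own z axis and vertical above 0.3 rad)); the arm keeps its last pose, push and grip.
It fails at once if the dripper, cup or tin is shoved or knocked over (distance of any of dripper, cup, tin from where it was at the start of the episode above 0.03 m or angle between any of dripper, cup, tin's own z axis and vertical above 0.3 rad).
It fails at once if one of the other keys is carried off or knocked over (distance of any of key_narrow, key_wide from where it was at the start of the episode above 0.03 m or angle between any of key_narrow, key_wide's own z axis and vertical above 0.3 rad).
It also fails if it takes over 42 s, if anything falls off the work surface, if the arm or the gripper's body presses on something with over 40 N, if the wrist force passes 120 N, or if a joint passes its speed limit or range.

## Working session

There is one attempt and no reset: what is moved stays moved. The work goes in short steps, Python scripts to look and compute and a shell command to move; the robot and the scene stay as the last step left them, time stands still between calls to the robot, and variables do not carry over. Pictures are saved under pics/ and viewed, and the job is handed in when it is done.

```bash
mkdir -p pics; ls
python3 - <<'E'
from cell import robot, imaging
import cv2
for n in ["scene","top","wrist"]:
    d=imaging.get_image(n); cv2.imwrite(f"pics/{n}0.png",d["frame"])
    print(n,d["fx"],d["cx"],d["cy"],d["R"].round(3).tolist(),d["t"].round(3).tolist())
for c in ["scene","top"]:
  for l in ["key_narrow","key_middle","key_wide","foot_head","vial_mid","cup","tin","dripper","coaster","stand","level"]:
    print(c,l,[( [int(v) for v in r["bbox"]],round(r["conf"],2)) for r in imaging.find_in(l,c)[:4]])
print(robot.get_obs())
E
```

```text
pics
scene 564.1033809991474 313.25317569136604 246.19947472848972 [[0.483, 0.876, 0.014], [0.712, -0.383, -0.588], [-0.51, 0.294, -0.809]] [-0.294, -0.234, 1.546]
top 505.1120854028334 329.46737392775896 238.41264185994527 [[-0.021, -0.999, -0.028], [-0.996, 0.023, -0.084], [0.085, 0.026, -0.996]] [0.104, 0.489, 0.995]
wrist 417.61800803801486 323.58751026792885 235.31033962173447 [[0.331, 0.944, -0.002], [0.911, -0.319, 0.263], [0.247, -0.089, -0.965]] [-0.551, -0.031, 0.39]
scene key_narrow [([360, 213, 376, 249], 0.8)]
scene key_middle [([339, 182, 357, 211], 0.94), ([372, 172, 399, 202], 0.93), ([438, 201, 461, 235], 0.9), ([424, 175, 441, 205], 0.63)]
scene key_wide [([401, 234, 432, 269], 0.75)]
scene foot_head [([173, 328, 189, 338], 0.61)]
scene vial_mid [([165, 301, 252, 344], 0.56)]
scene cup [([280, 243, 314, 295], 0.94)]
scene tin [([277, 301, 306, 343], 0.63)]
scene dripper []
scene coaster [([127, 311, 168, 346], 0.6)]
scene stand [([156, 242, 372, 399], 0.82)]
scene level [([165, 296, 253, 348], 0.77)]
top key_narrow [([239, 258, 266, 283], 0.87)]
top key_middle [([12
[... 545 characters left out ...]
], 0.3)]
{'clock': 1.25, 'joint_positions': array([ 1.03022290e+00,  2.58581672e-01,  1.53496689e+00,  1.07411796e-06,
        1.34799541e+00, -2.02796749e-01]), 'qvel': array([ 1.10117087e-03,  8.20802328e-05, -1.30807823e-03,  4.34022192e-04,
        1.45285357e-03,  1.77165932e-03]), 'joint_efforts': array([-3.73892635e-04, -4.37189662e+01, -2.84304589e+01,  7.19201029e-02,
        3.12172843e-02, -1.93838929e-05]), 'tcp_pos': array([0.18225197, 0.51894928, 0.24367593]), 'orientation': array([5.28057208e-01, 3.09687827e+00, 7.18462233e-05]), 'wrist_force': array([0.1247371 , 0.07754229, 0.0095756 ]), 'moment': array([-0.05533378, -0.03764301,  0.04769852]), 'opening': 0.09276930075367035}
```

View images.

View pics/scene0.png

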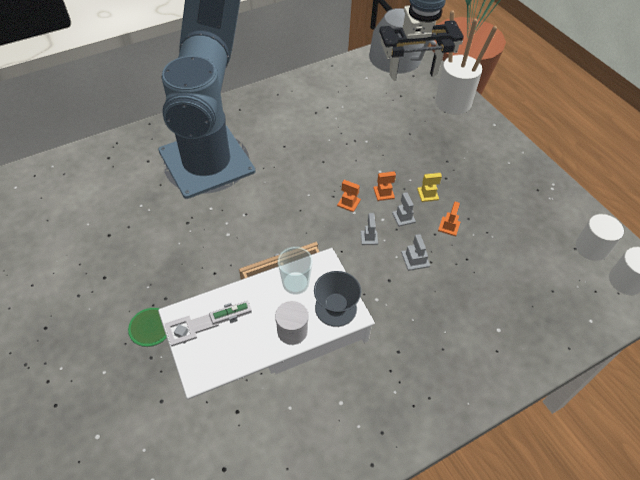

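View pics/top0.png

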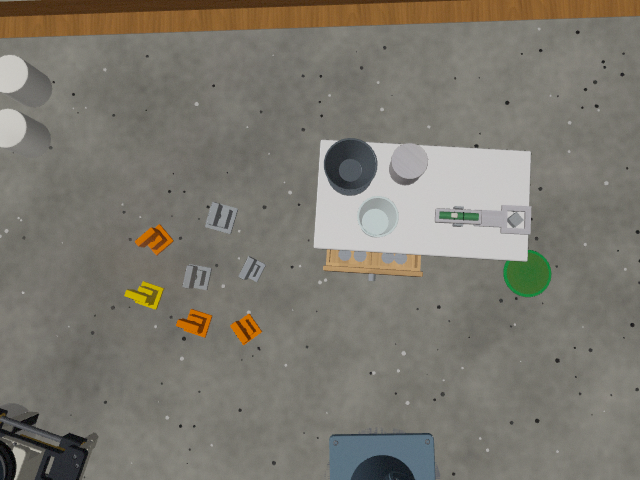

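View pics/wrist0.png

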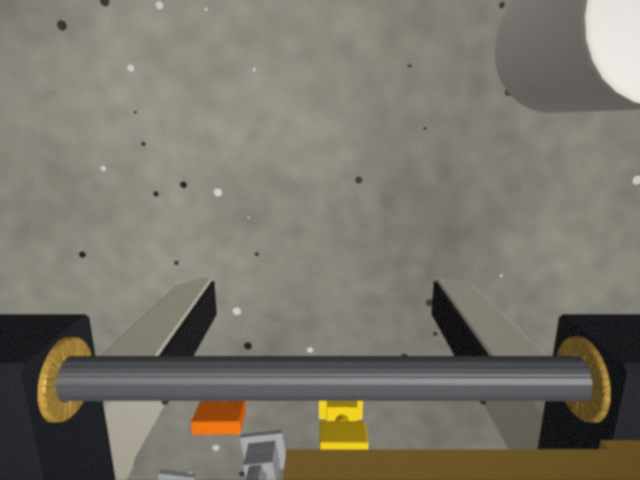

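Run:
```python
import cv2
a=cv2.imread("pics/scene0.png")[150:290,320:480]; cv2.imwrite("pics/c1.png",cv2.resize(a,None,fx=4,fy=4,interpolation=cv2.INTER_CUBIC))
a=cv2.imread("pics/top0.png")[200:360,110:290]; cv2.imwrite("pics/c2.png",cv2.resize(a,None,fx=3.5,fy=3.5,interpolation=cv2.INTER_CUBIC))
```

```text
(no output)
```

View pics/c1.png

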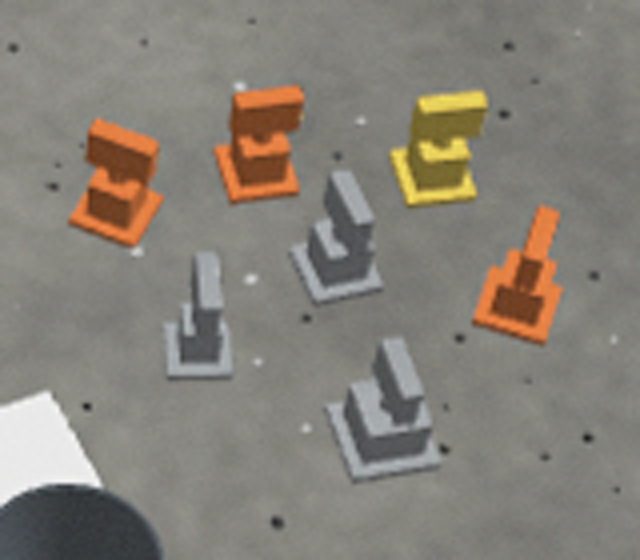

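View pics/c2.png

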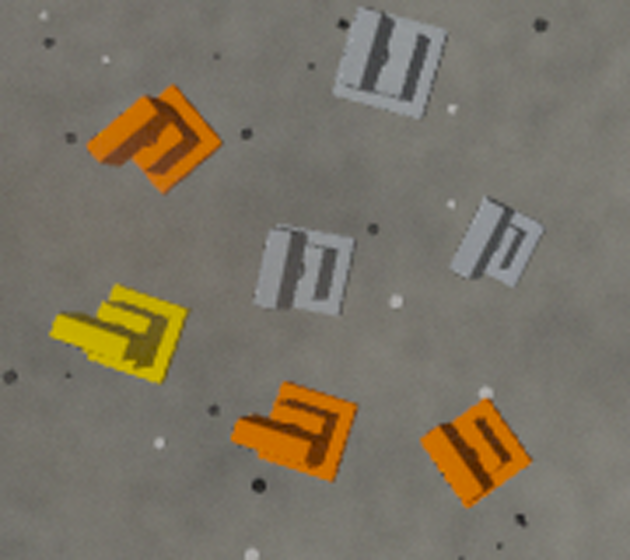

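```bash
cat > h.py <<'E'
import numpy as np, cv2
from scipy.optimize import minimize
from cell import robot, imaging
def proj(d,X):
    X=np.atleast_2d(X); c=X@np.array(d["R"]).T+np.array(d["t"])
    return np.stack([d["fx"]*c[:,0]/c[:,2]+d["cx"],d["fy"]*c[:,1]/c[:,2]+d["cy"]],1)
def back(d,uv,z):
    R=np.array(d["R"]);o=-R.T@np.array(d["t"])
    r=R.T@np.array([(uv[0]-d["cx"])/d["fx"],(uv[1]-d["cy"])/d["fy"],1]); return o+r*(z-o[2])/r[2]
def box(lx,ly,z0,z1): return np.array([[sx*lx/2,sy*ly/2,z] for sx in(-1,1) for sy in(-1,1) for z in(z0,z1)])
def keyboxes(f,b): return [box(f,f,0,.006),box(b,b,.006,.036),box(.012,.012,.036,.044),box(.044,.014,.044,.074)]
def sil(d,boxes,x,y,z,yaw,S,off,shape):
    c,s=np.cos(yaw),np.sin(yaw);Rz=np.array([[c,-s,0],[s,c,0],[0,0,1]])
    m=np.zeros(shape,np.uint8)
    for b in boxes:
        p=(proj(d,b@Rz.T+[x,y,z])-off)*S
        cv2.fillConvexPoly(m,cv2.convexHull(np.round(p*16).astype(np.int32)),1,shift=4)
    return m
def fit(views,boxes,p0,z=0,S=8):
    # views: list of (d,mask)
    prep=[]
    for d,m in views:
        ys,xs=np.nonzero(m);off=np.array([xs.min()-12,ys.min()-12]);w=xs.max()-xs.min()+25;h=ys.max()-ys.min()+25
        M=np.zeros((h,w),np.float32); mm=m.astype(np.float32)
        y0,x0=off[1],off[0]; ya,xa=max(y0,0),max(x0,0); sub=mm[ya:y0+h,xa:x0+w]; M[ya-y0:ya-y0+sub.shape[0],xa-x0:xa-x0+sub.shape[1]]=sub
        prep.append((d,cv2.resize(M,None,fx=S,fy=S,interpolation=cv2.INTER_LINEAR)>.5,off-0.0))
    def cost(p):
        e=0
        for d,M,off in prep:
            m=sil(d,boxes,p[0]/1e3,p[1]/1e3,z,p[2]/20,S,off-.5+.5/S,M.shape)
            e+=1-np.logical_and(m,M).sum()/np.logical_or(m,M).sum()
        return e
    best=None
    for dy in np.arange(0,np.pi,np.pi/12):
        q=[p0[0]*1e3,p0[1]*1e3,(p0[2]+dy)*20]
        r=minimize(cost,q,method="Nelder-Mead",options=dict(initial_simplex=np.array([q,[q[0]+5,q[1],q[2]],[q[0],q[1]+5,q[2]],[q[0],q[1],q[2]+3]]),maxiter=120))
        if best is None or r.fun<best.fun: best=r
    p=best.x; return p[0]/1e3,p[1]/1e3,(p[2]/20),best.fun
E
python3 - <<'E'
from h import *
V={}
for c in("scene","top"): V[c]=imaging.get_image(c)
def gm(d,bb,pad=6):
    # grey-key mask: grabcut in bbox
    l,t,r,b=bb; l-=pad;t-=pad;r+=pad;b+=pad
    m=np.zeros(d["frame"].shape[:2],np.uint8); cv2.grabCut(d["frame"],m,(l,t,r-l,b-t),np.zeros((1,65)),np.zeros((1,65)),6,cv2.GC_INIT_WITH_RECT)
    return (m==1)|(m==3)
def near(lab,c,uv):
    for r in imaging.cut_out(lab,c):
        b=r["bbox"]
        if np.hypot((b[0]+b[2])/2-uv[0],(b[1]+b[3])/2-uv[1])<12: return r["mask"]
P={"key_middle":[(405,208),(197,277)],"key_narrow":[(368,231),(252,270)],"key_wide":[(416,252),(222,218)]}
D={"key_middle":(.046,.03),"key_narrow":(.04,.024),"key_wide":(.055,.039)}
for k in P:
    vs=[]
    for c,uv in zip(("scene","top"),P[k]):
        m=None
        for lab in ("key_middle","key_wide","key_narrow"):
            m=near(lab,c,uv)
            if m is not None: break
        print(k,c,lab if m is not None else None, m.sum() if m is not None else 0)
        if m is not None: vs.append((V[c],m))
    x=back(V["top"],P[k][1],.02)
    if vs:
        for n in D: print("  as",n,np.round(fit(vs,keyboxes(*D[n]),[x[0],x[1],0]),4))
hm=back(V["top"],(515,219),.112);print("head",hm, back(V["scene"],(181,330),.112))
for uv in [(321,140),(531,151),(527,261),(315,248)]: print(back(V["top"],uv,.09).round(4))
a=V["top"]["frame"][190:250,420:540]; cv2.imwrite("pics/lv.png",cv2.resize(a,None,fx=6,fy=6,interpolation=cv2.INTER_CUBIC))
E
```

```text
key_middle scene key_middle 475
key_middle top key_middle 596
  as key_middle [ 0.4215  0.3649 -0.2375  0.1307]
  as key_narrow [0.4228 0.3635 2.9174 0.2794]
  as key_wide [0.4209 0.3657 2.8903 0.4369]
key_narrow scene key_narrow 375
key_narrow top key_narrow 440
  as key_middle [0.434  0.2545 2.6587 0.3827]
  as key_narrow [ 0.4354  0.2528 -0.5181  0.1622]
  as key_wide [0.4304 0.2556 2.5717 0.7749]
key_wide scene key_wide 600
key_wide top key_middle 701
  as key_middle [0.5426 0.3153 2.8703 0.3697]
  as key_narrow [ 0.5421  0.3151 -0.2328  0.5973]
  as key_wide [0.5426 0.3175 2.8276 0.1821]
head [ 0.51141525 -0.24859107  0.112     ] [ 0.51903014 -0.25142699  0.112     ]
[0.6749 0.1032 0.09  ]
[ 0.6422 -0.2927  0.09  ]
[ 0.4351 -0.274   0.09  ]
[0.4683 0.1186 0.09  ]
```

View pics/lv.png

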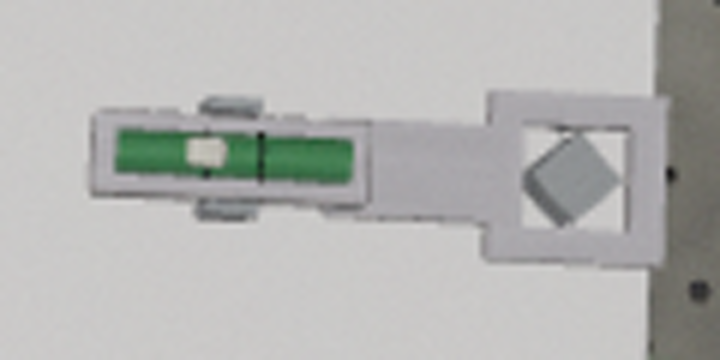

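```bash
cat >> h.py <<'E'
from scipy.spatial.transform import Rotation as Ro
def tool():
    o=robot.get_obs(); return np.array(o["tcp_pos"]),Ro.from_rotvec(o["orientation"]).as_matrix(),o
def delta(target,keyyaw):
    p,R,o=tool(); y=R[:,1]; ky=np.array([-np.sin(keyyaw),np.cos(keyyaw)])
    tyaw=np.arctan2(y[1],y[0]); k=np.arctan2(ky[1],ky[0])
    d=(k-tyaw+np.pi/2)%np.pi-np.pi/2
    print("clock",round(o["clock"],2),"tcp",p.round(4),"toolz",R[:,2].round(3),"shift tool mm",(R.T@(np.array(target)-p)*1e3).round(1),"az deg",round(-np.degrees(d),2),"q",o["joint_positions"].round(2),"F",np.round(o["wrist_force"],1),"open",round(o["opening"],4))
E
python3 -c "
from h import *
delta([.4215,.3649,.17],-.2375)"
```

```text
clock 1.9 tcp [0.1823 0.5189 0.2437] toolz [ 0. -0. -1.] shift tool mm [-276.8  -66.    73.7] az deg -5.75 q [ 1.03  0.26  1.53 -0.    1.35 -0.2 ] F [ 0.2 -0.4  0. ] open 0.0932
```

```bash
python3 -m inch '[[[0.2,-0.03,-0.007,0.005,0,0,-1.2],[0.2,-0.031,-0.0075,0.005,0,0,-1.2],[0.2,-0.031,-0.0075,0.005,0,0,-1.2],[0.2,-0.031,-0.0075,0.005,0,0,-1.2],[0.2,-0.031,-0.0075,0.005,0,0,-1]]]' 30
python3 -c "
from h import *
delta([.4215,.3649,.17],-.2375)"
```

```text
clock: 2.32
tcp_pos: [0.3197, 0.4378, 0.2186]
orientation: [0.368, 3.12, 0.0]
wrist_force: [-0.3, 1.0, 0.5]
opening: 0.0646
clock 2.32 tcp [0.3197 0.4378 0.2186] toolz [ 0.  0. -1.] shift tool mm [-116.   -47.3   48.6] az deg 0.14 q [ 0.73  0.26  1.59 -0.    1.29 -0.6 ] F [-0.3  1.   0.5] open 0.0646
```

```bash
python3 -m inch '[[[0.2,-0.03,-0.012,0,0,0,0],[0.2,-0.03,-0.012,0,0,0,0],[0.2,-0.03,-0.012,0,0,0,0],[0.2,-0.018,-0.008,0,0,0,0],[0.2,0,0,0,0,0,0]]]'
python3 -c "
from h import *
delta([.4215,.3649,.17],-.2375)
for n in ('wrist','top'):
  d=imaging.get_image(n); f=d['frame'].copy()
  for b in keyboxes(.046,.03):
    c,s=np.cos(-.2375),np.sin(-.2375);p=proj(d,b@np.array([[c,-s,0],[s,c,0],[0,0,1]]).T+[.4215,.3649,0])
    cv2.polylines(f,[cv2.convexHull(p.astype(np.int32))],True,(0,0,255),1)
  cv2.imwrite(f'pics/{n}1.png',f)
"
```

```text
clock: 2.73
tcp_pos: [0.4168, 0.3682, 0.2185]
orientation: [0.377, 3.117, -0.001]
wrist_force: [0.2, 0.8, 0.3]
opening: 0.0558
clock 2.73 tcp [0.4168 0.3682 0.2185] toolz [ 0.001 -0.001 -1.   ] shift tool mm [-5.3 -2.1 48.5] az deg -0.18 q [ 0.52  0.29  1.56 -0.    1.29 -0.81] F [0.2 0.8 0.3] open 0.0558
```

View pics/wrist1.png

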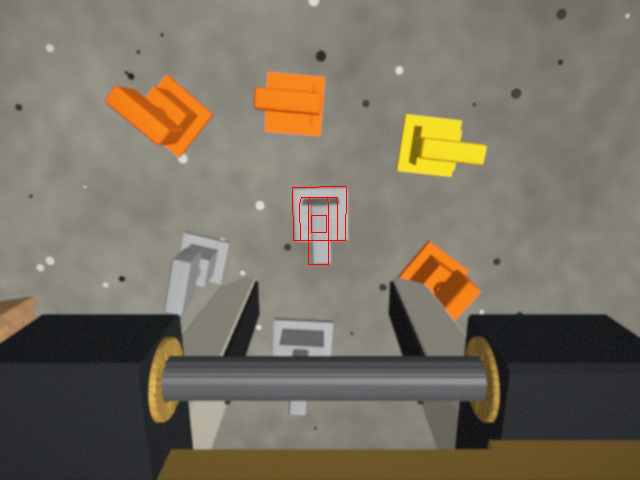

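```bash
python3 -m inch '[[[0.2,-0.0045,-0.002,0.03,0,0,0],[0.2,0,0,0.03,0,0,0],[0.2,0,0,0.03,0,0,0],[0.2,0,0,0.03,0,0,0],[0.2,0,0,0,0,0,0]]]'
python3 -c "
from h import *
delta([.4215,.3649,.068],-.2375)
d=imaging.get_image('wrist'); f=d['frame'].copy()
c,s=np.cos(-.2375),np.sin(-.2375)
for b in keyboxes(.046,.03):
    p=proj(d,b@np.array([[c,-s,0],[s,c,0],[0,0,1]]).T+[.4215,.3649,0])
    cv2.polylines(f,[cv2.convexHull(p.astype(np.int32))],True,(0,0,255),1)
cv2.imwrite('pics/wrist2.png',f)
"
```

```text
clock: 3.25
tcp_pos: [0.4124, 0.3665, 0.0933]
orientation: [-0.367, -3.111, 0.01]
wrist_force: [-1.3, -1.3, -0.3]
opening: 0.0555
clock 3.25 tcp [0.4124 0.3665 0.0933] toolz [-0.01  -0.005 -1.   ] shift tool mm [-9.4  0.7 25.2] az deg 0.14 q [ 0.52  0.41  1.71  0.    1.03 -0.81] F [-1.3 -1.3 -0.3] open 0.0555
```

View pics/wrist2.png

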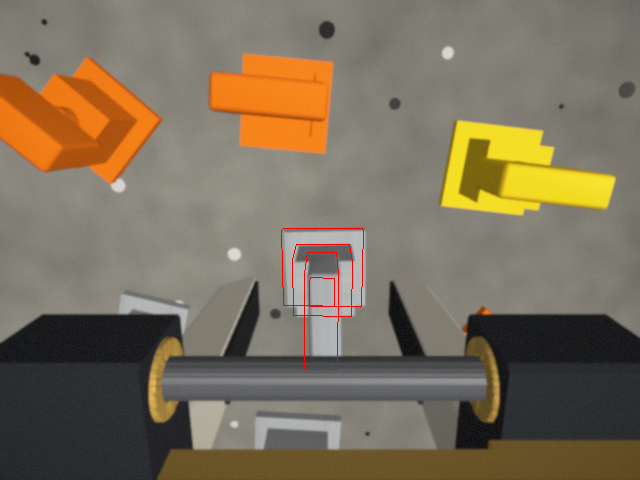

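```bash
python3 -c "
from h import *
delta([.4215,.3649,.068],-.2375)"; python3 -m inch '[[[0.2,-0.003,0,0.01,0,0,0],[0.2,0,0,0,0,0,0]]]'
python3 -c "
from h import *
delta([.4215,.3649,.068],-.2375)"
```

```text
clock 3.3 tcp [0.414  0.3673 0.0961] toolz [-0.006 -0.003 -1.   ] shift tool mm [-8.  -0.5 28.1] az deg 0.14 q [ 0.52  0.41  1.71  0.    1.03 -0.81] F [-0.5 -0.4  0.4] open 0.056
clock: 3.47
tcp_pos: [0.4208, 0.3677, 0.0892]
orientation: [0.369, 3.118, 0.002]
wrist_force: [0.1, 0.7, 0.1]
opening: 0.0561
clock 3.47 tcp [0.4208 0.3677 0.0892] toolz [ 0.001  0.001 -1.   ] shift tool mm [-1.3 -2.6 21.2] az deg 0.1 q [ 0.52  0.42  1.71 -0.    1.01 -0.82] F [0.1 0.7 0.1] open 0.0561
```

```bash
python3 -m inch '[[[0.2,-0.001,-0.0022,0.011,0,0,0],[0.2,0,0,0.010,0,0,0],[0.2,0,0,0,0,0,0]]]'
python3 -c "
from h import *
delta([.4215,.3649,.068],-.2375)
d=imaging.get_image('wrist'); f=d['frame'].copy()
c,s=np.cos(-.2375),np.sin(-.2375)
for b in keyboxes(.046,.03):
    p=proj(d,b@np.array([[c,-s,0],[s,c,0],[0,0,1]]).T+[.4215,.3649,0])
    cv2.polylines(f,[cv2.convexHull(p.astype(np.int32))],True,(0,0,255),1)
cv2.imwrite('pics/wrist3.png',f)
"
```

```text
clock: 3.72
tcp_pos: [0.4203, 0.3644, 0.0671]
orientation: [-0.371, -3.119, 0.001]
wrist_force: [-0.0, -1.1, -0.2]
opening: 0.0558
clock 3.72 tcp [0.4203 0.3644 0.0671] toolz [-0.001 -0.    -1.   ] shift tool mm [-1.   0.8 -0.9] az deg 0.05 q [ 0.51  0.45  1.74  0.    0.96 -0.82] F [-0.  -1.1 -0.2] open 0.0558
```

View pics/wrist3.png

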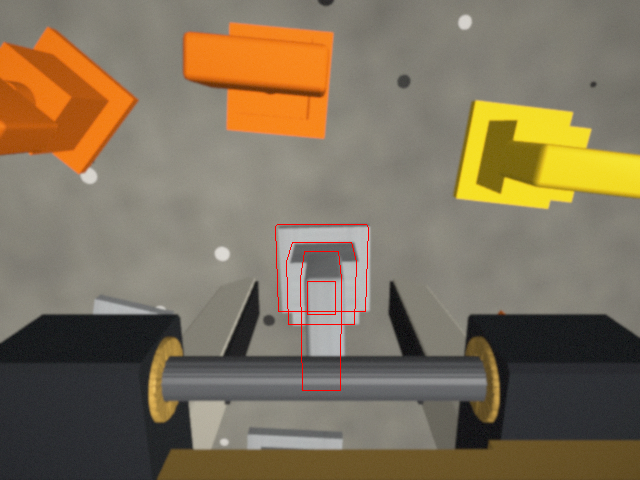

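The key sits centred between the jaws; flange at (322,268) matches the 46 mm model. Closing.

```bash
python3 -m inch '[[[-1,0,0,0,0,0,0],[-1,0,0,0,0,0,0],[-1,0,0,0,0,0,0],[-1,0,0,0,0,0,0],[-1,0,0,0,0,0,0]]]' 45
python3 -m inch '[[[-1,0,0,0,0,0,0],[-1,0,0,0,0,0,0],[-1,0,0,-0.01,0,0,0],[-1,0,0,-0.03,0,0,0],[-1,0,0,-0.03,0,0,0]]]'
python3 -m inch '[[[-1,0,0,-0.03,0,0,0],[-1,0,0,-0.035,0,0,0],[-1,0,0,-0.035,0,0,0],[-1,0,0,-0.01,0,0,0],[-1,0,0,0,0,0,0]]]'
python3 -c "
from h import *
delta([.515,-.25,.27],0.585)
d=imaging.get_image('wrist');cv2.imwrite('pics/wrist4.png',d['frame'])
"
```

```text
clock: 4.18
tcp_pos: [0.4209, 0.3647, 0.068]
orientation: [0.371, 3.119, 0.001]
wrist_force: [0.3, -0.1, 1.1]
opening: 0.0271
clock: 4.6
tcp_pos: [0.4193, 0.3637, 0.1373]
orientation: [-0.37, -3.116, 0.004]
wrist_force: [1.7, 0.9, -1.0]
opening: 0.0141
clock: 5.02
tcp_pos: [0.4221, 0.3654, 0.2514]
orientation: [0.37, 3.114, 0.007]
wrist_force: [0.7, 0.0, -2.7]
opening: 0.0134
clock 5.02 tcp [0.4221 0.3654 0.2514] toolz [ 0.006  0.004 -1.   ] shift tool mm [-234.6 -576.4  -20.2] az deg -47.07 q [ 0.51  0.26  1.51 -0.    1.36 -0.82] F [ 0.7  0.  -2.7] open 0.0134
```

View pics/wrist4.png

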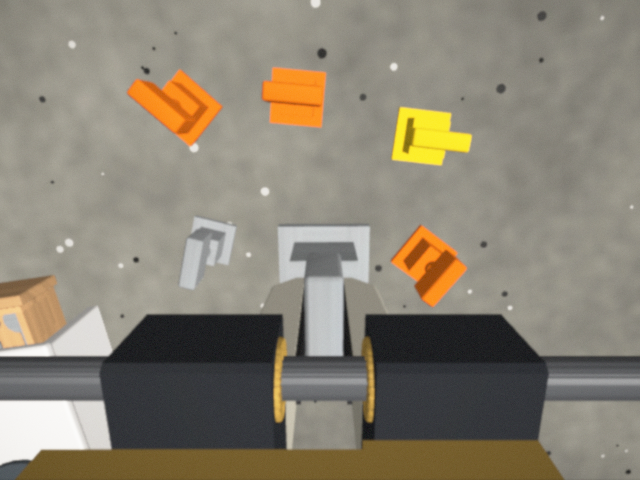

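```bash
python3 -m inch '[[[-1,0,0,-0.015,0,0,6],[-1,0,0,-0.015,0,0,6],[-1,0,0,-0.015,0,0,6],[-1,0,0,-0.005,0,0,6],[-1,0,0,0,0,0,6]]]'
python3 -m inch '[[[-1,0,0,0,0,0,6],[-1,0,0,0,0,0,6.5],[-1,0,0,0,0,0,0]]]'
python3 -c "
from h import *
delta([.515,-.25,.30],-0.986)
"
```

```text
clock: 5.48
tcp_pos: [0.4203, 0.3643, 0.2961]
orientation: [-1.173, -2.913, 0.003]
wrist_force: [0.8, -0.4, -2.0]
opening: 0.0134
clock: 5.73
tcp_pos: [0.4196, 0.3639, 0.2944]
orientation: [-1.48, -2.767, 0.008]
wrist_force: [0.3, -0.2, -1.7]
opening: 0.0136
clock 5.73 tcp [0.4196 0.3639 0.2944] toolz [-0.005 -0.003 -1.   ] shift tool mm [-563.6 -261.4   -4.4] az deg 0.2 q [ 0.51  0.24  1.43 -0.    1.47 -0.07] F [ 0.3 -0.2 -1.7] open 0.0136
```

```bash
python3 -m inch '[[[-1,-0.02,-0.01,0,0,0,0],[-1,-0.035,-0.016,0,0,0,0],[-1,-0.035,-0.016,0,0,0,0],[-1,-0.035,-0.016,0,0,0,0],[-1,-0.035,-0.016,0,0,0,0]]]'
python3 -m inch '[[[-1,-0.035,-0.016,0,0,0,0],[-1,-0.035,-0.016,0,0,0,0],[-1,-0.035,-0.016,0,0,0,0],[-1,-0.035,-0.016,0,0,0,0],[-1,-0.035,-0.016,0,0,0,0]]]'
python3 -m inch '[[[-1,-0.035,-0.016,0,0,0,0],[-1,-0.035,-0.016,0,0,0,0],[-1,-0.035,-0.016,0,0,0,0],[-1,-0.02,-0.01,0,0,0,0],[-1,0,0,0,0,0,0]]]'
python3 -c "
from h import *
delta([.515,-.25,.30],-0.986)
d=imaging.get_image('wrist');cv2.imwrite('pics/wrist5.png',d['frame'])
d=imaging.get_image('top');cv2.imwrite('pics/top5.png',d['frame'])
"
```

```text
clock: 6.15
tcp_pos: [0.4476, 0.1889, 0.2955]
orientation: [-1.468, -2.774, 0.004]
wrist_force: [0.5, 1.0, -1.6]
opening: 0.014
clock: 6.57
tcp_pos: [0.479, -0.001, 0.2957]
orientation: [-1.469, -2.773, 0.001]
wrist_force: [0.4, 0.5, -1.8]
opening: 0.014
clock: 6.98
tcp_pos: [0.5014, -0.1399, 0.295]
orientation: [-1.476, -2.77, 0.003]
wrist_force: [-0.1, 0.4, -2.5]
opening: 0.0141
clock 6.98 tcp [ 0.5014 -0.1399  0.295 ] toolz [-0.004 -0.    -1.   ] shift tool mm [-99.  -50.1  -5.1] az deg 0.38 q [-0.49  0.18  1.51 -0.    1.45 -1.08] F [-0.1  0.4 -2.5] open 0.0141
```

View pics/wrist5.png

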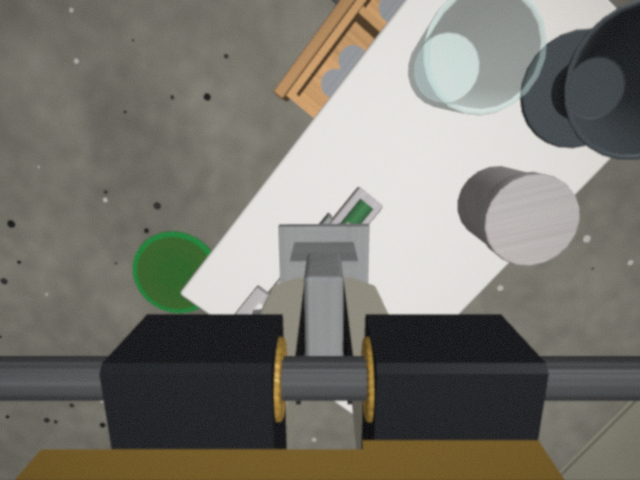

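View pics/top5.png

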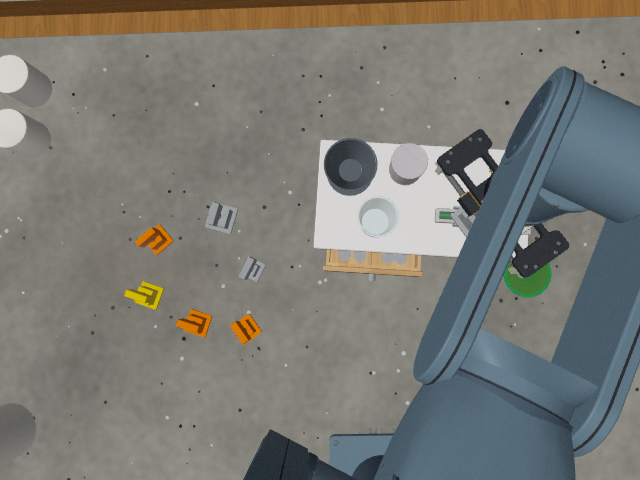

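```bash
python3 -m inch '[[[-1,-0.03,-0.01,0.005,0,0,0],[-1,-0.035,-0.011,0.01,0,0,0],[-1,-0.035,-0.011,0.01,0,0,0],[-1,-0.035,-0.011,0.01,0,0,0],[-1,-0.015,-0.005,0.005,0,0,0]]]'
python3 -m inch '[[[-1,0,0,0,0,0,0],[-1,0,0,0,0,0,0],[-1,0,0,0,0,0,0]]]'
python3 -c "
from h import *
delta([.515,-.25,.30],-0.986)
d=imaging.get_image('wrist');cv2.imwrite('pics/wrist6.png',d['frame'])
import pickle;pickle.dump(d,open('w6.pkl','wb'));print(d['R'].tolist(),d['t'])
"
```

```text
clock: 7.5
tcp_pos: [0.5459, -0.2885, 0.2549]
orientation: [-1.473, -2.772, 0.001]
wrist_force: [-0.3, -0.2, -2.6]
opening: 0.0137
clock: 7.75
tcp_pos: [0.5456, -0.2845, 0.2575]
orientation: [-1.473, -2.774, -0.002]
wrist_force: [1.0, -0.1, -1.7]
opening: 0.0137
clock 7.75 tcp [ 0.5456 -0.2845  0.2575] toolz [-0.001  0.002 -1.   ] shift tool mm [ 45.8  -6.  -42.4] az deg 0.56 q [-0.66  0.37  1.35  0.    1.43 -1.26] F [ 1.  -0.1 -1.7] open 0.0137
[[0.8281576579146295, 0.5604951678904584, -0.0002457820256036296], [0.5410042247103152, -0.7992440953420622, 0.2617695645151305], [0.14652413617881518, -0.21691943857639223, -0.9651303718590337]] [-0.2937766  -0.55569897  0.26179204]
```

View pics/wrist6.png

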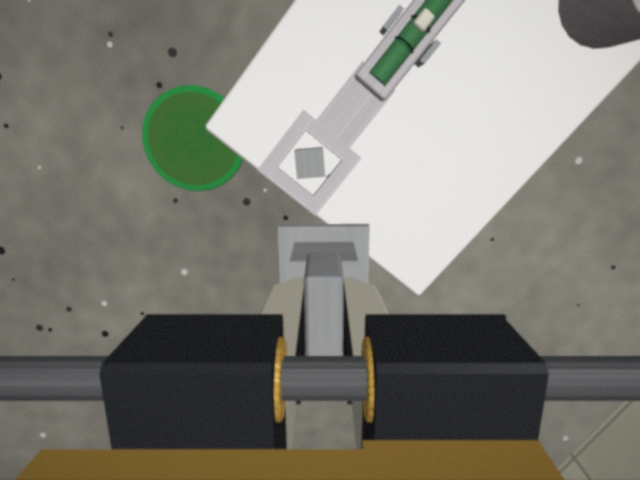

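Very good view: head at about (310,162), almost aligned with the key (flange edge horizontal at y≈226). Zoom and measure head centre, yaw, and the key's own pose in the gripper.

```bash
python3 -c "
import cv2,pickle,numpy as np
f=cv2.imread('pics/wrist6.png'); a=f[100:230,250:380]
cv2.imwrite('pics/z6.png',cv2.resize(a,None,fx=4.6,fy=4.6,interpolation=cv2.INTER_CUBIC))
a=f[0:100,350:480]
cv2.imwrite('pics/z6b.png',cv2.resize(a,None,fx=5,fy=5,interpolation=cv2.INTER_CUBIC))
"
```

```text
(no output)
```

View pics/z6.png

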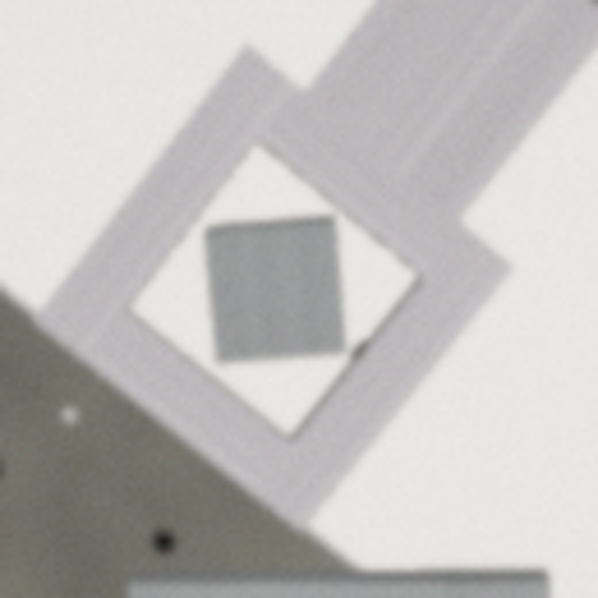

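View pics/z6b.png

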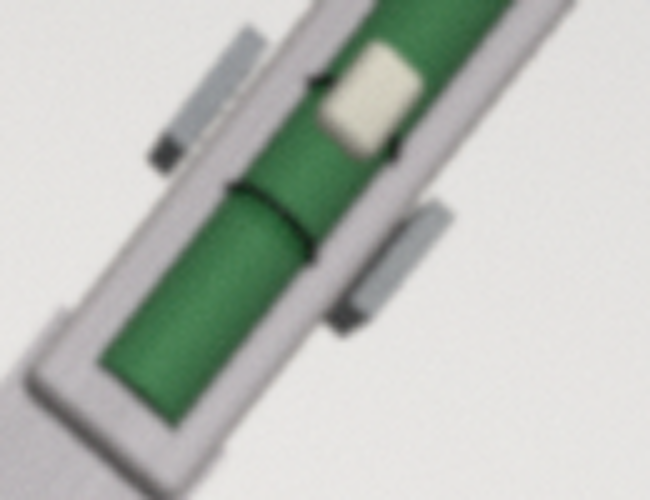

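```bash
cat > m6.py <<'E'
from h import *; import pickle
d=pickle.load(open('w6.pkl','rb'))
R=np.array(d["R"]);print("cam",(-R.T@d["t"]).round(4))
f=d["frame"]; roi=np.zeros(f.shape[:2],bool)
poly=np.array([[307,131],[341,161],[313,194],[279,167]]) # inside of eye
m=np.zeros(f.shape[:2],np.uint8);cv2.fillPoly(m,[poly],1)
g=cv2.cvtColor(f,cv2.COLOR_BGR2GRAY); hm=((g<185)&(m>0)).astype(np.uint8)
n,l,s,c=cv2.connectedComponentsWithStats(hm);k=1+np.argmax(s[1:,4]);hm=l==k;print("px",s[k],c[k])
r=fit([(d,hm)],[box(.02,.02,.090,.106),box(.01,.01,.106,.112)],[.515,-.25,0],S=8)
print("head fit (frustum)",np.round(r,4))
r2=fit([(d,hm)],[box(.02,.02,.1059,.106)],[.515,-.25,0],S=8);print("head flat",np.round(r2,4))
# key predicted
tcp=np.array([.5456,-.2845,.2575]); 
o=robot.get_obs(); Rt=Ro.from_rotvec(o["orientation"]).as_matrix(); y=Rt[:,1]; kyaw=np.arctan2(y[1],y[0])-np.pi/2
print("tool yaw as key yaw",kyaw, "tool x",Rt[:,0].round(3))
print("flange corners pred",proj(d,np.array([[sx*.023,sy*.023,0.006] for sx in(-1,1) for sy in(-1,1)])@np.array([[np.cos(kyaw),-np.sin(kyaw),0],[np.sin(kyaw),np.cos(kyaw),0],[0,0,1]]).T+tcp+np.array([0,0,-.068])).round(1))
q=f.copy()
cv2.drawContours(q,cv2.findContours(hm.astype(np.uint8),0,1)[0],-1,(0,0,255),1)
E
python3 m6.py; python3 -c "
import cv2
f=cv2.imread('pics/wrist6.png')[210:360,260:390]; cv2.imwrite('pics/z6c.png',cv2.resize(f,None,fx=4,fy=4,interpolation=cv2.INTER_CUBIC))"
```

```text
cam [ 0.5056 -0.2227  0.3981]
px [295 147  30  32 839] [309.40524434 162.23480334]
head fit (frustum) [ 0.5128 -0.2509  0.6715  0.0602]
head flat [ 0.5125 -0.2505  0.6732  0.0535]
tool yaw as key yaw -0.9759413685106583 tool x [-0.56   0.828  0.001]
flange corners pred [[274.7 227. ]
 [366.7 227. ]
 [277.3 311.4]
 [364.4 311.4]]
```

View pics/z6c.png

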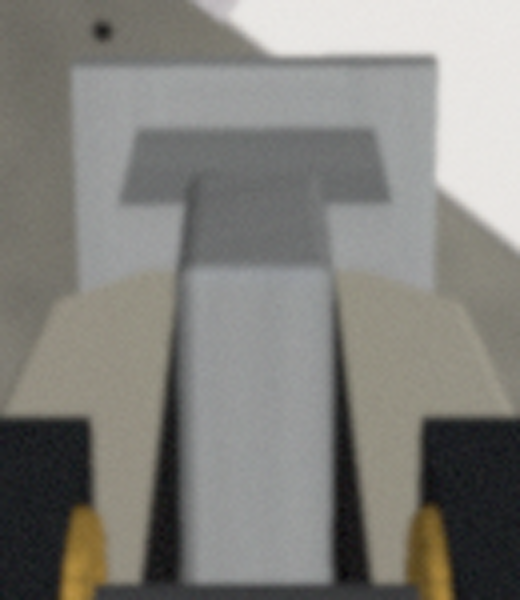

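```bash
cat > a6.py <<'E'
from h import *; import pickle
d=pickle.load(open('w6.pkl','rb'))
tcp=np.array([.5456,-.2845,.2575]); x=np.array([-.56,.828,0]);y=np.array([.828,.56,0])
pt=back(d,(323.65,225.7),tcp[2]-.062); k=pt-.023*x
print("key",k.round(4),"off tool x,y mm",((k-tcp)@x*1e3).round(2),((k-tcp)@y*1e3).round(2))
h=np.array([.5128,-.2509,0]); s=h-k
print("shift",(s@x*1e3).round(1),(s@y*1e3).round(1), "tcp target",(tcp+s-[0,0,s[2]]).round(4))
E
python3 a6.py; python3 -c "
from h import *
delta([.5128,-.2509,.25],-.899)"
```

```text
key [ 0.5464 -0.2831  0.1955] off tool x,y mm 0.67 1.47
shift 45.5 -9.8 tcp target [ 0.512  -0.2523  0.2575]
clock 7.8 tcp [ 0.5457 -0.2845  0.2581] toolz [ 0.     0.001 -1.   ] shift tool mm [46.3 -8.4  8.1] az deg -4.41 q [-0.66  0.37  1.35  0.    1.43 -1.26] F [ 0.3 -0.3 -2. ] open 0.014
```

```bash
python3 -m inch '[[[-1,0.015,-0.0033,0,0,0,0],[-1,0.0155,-0.0033,0,0,0,0],[-1,0.015,-0.0032,0,0,0,0],[-1,0,0,0.01,0,0,-4.4],[-1,0,0,0.015,0,0,0]]]'
python3 -m inch '[[[-1,0,0,0.015,0,0,0],[-1,0,0,0.015,0,0,0],[-1,0,0,0.005,0,0,0],[-1,0,0,0,0,0,0],[-1,0,0,0,0,0,0]]]'
python3 -c "
from h import *
delta([.512,-.2523,.193],-.899)
d=imaging.get_image('wrist');cv2.imwrite('pics/wrist7.png',d['frame'])
d=imaging.get_image('scene');cv2.imwrite('pics/scene7.png',cv2.resize(d['frame'][250:400,120:280],None,fx=4,fy=4,interpolation=cv2.INTER_CUBIC))
"
```

```text
clock: 8.22
tcp_pos: [0.5126, -0.2526, 0.2355]
orientation: [1.357, 2.827, -0.001]
wrist_force: [0.3, -0.5, -2.4]
opening: 0.0136
clock: 8.63
tcp_pos: [0.5124, -0.2537, 0.1986]
orientation: [1.367, 2.828, -0.0]
wrist_force: [0.1, 0.3, -1.1]
opening: 0.0139
clock 8.63 tcp [ 0.5124 -0.2537  0.1986] toolz [ 0.001 -0.    -1.   ] shift tool mm [1.3 0.6 5.6] az deg -0.08 q [-0.65  0.33  1.55  0.    1.26 -1.33] F [ 0.1  0.3 -1.1] open 0.0139
```

View pics/wrist7.png

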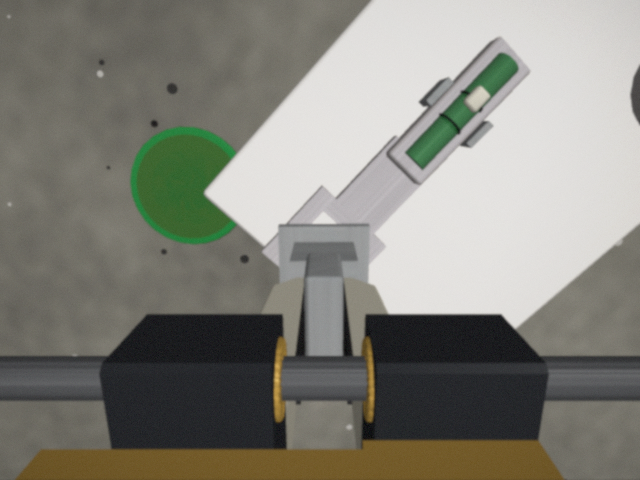

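View pics/scene7.png

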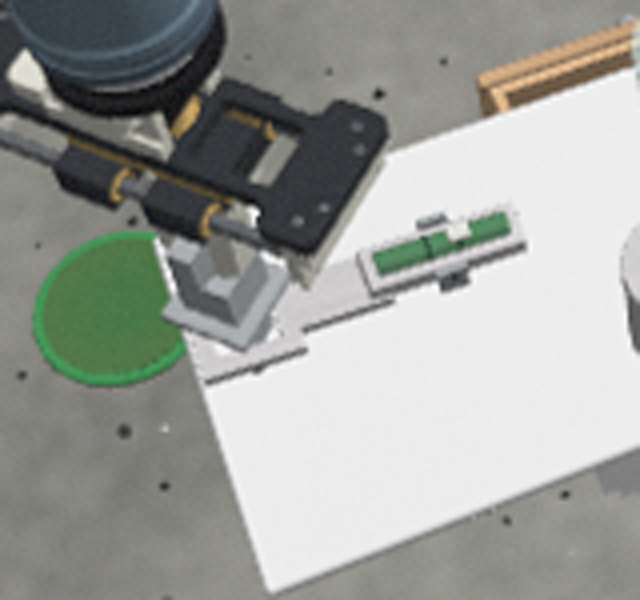

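```bash
for i in 1 2; do python3 -m inch '[[[-1,0,0,0,0,0,0],[-1,0,0,0,0,0,0]]]' | grep tcp; done
python3 -c "
from h import *
delta([.512,-.2523,.193],-.899)
d=imaging.get_image('top')
delta([.512,-.2523,.193],-.899)
"
```

```text
tcp_pos: [0.5125, -0.2546, 0.1985]
tcp_pos: [0.5122, -0.2545, 0.1979]
clock 9.07 tcp [ 0.5122 -0.2545  0.1979] toolz [ 0. -0. -1.] shift tool mm [1.9 1.3 4.9] az deg -0.15 q [-0.66  0.33  1.55 -0.    1.26 -1.33] F [-1.  -0.3 -2.6] open 0.0136
clock 9.12 tcp [ 0.5121 -0.2545  0.1978] toolz [ 0. -0. -1.] shift tool mm [1.8 1.3 4.8] az deg -0.15 q [-0.66  0.33  1.55 -0.    1.26 -1.33] F [ 0.2 -0.2 -2.3] open 0.0143
```

```bash
python3 -m inch '[[[-1,0.0018,0.0013,0.008,0,0,0],[-1,0,0,0.008,0,0,0],[-1,0,0,0,0,0,0],[-1,0,0,0,0,0,0]]]'
python3 -c "
from h import *
delta([.512,-.2523,.181],-.899)"
```

```text
clock: 9.45
tcp_pos: [0.5114, -0.2517, 0.1804]
orientation: [-1.368, -2.826, -0.001]
wrist_force: [-0.4, 0.4, -2.3]
opening: 0.0137
clock 9.45 tcp [ 0.5114 -0.2517  0.1804] toolz [-0.002  0.001 -1.   ] shift tool mm [-0.8  0.1 -0.6] az deg -0.14 q [-0.65  0.34  1.58 -0.    1.22 -1.32] F [-0.4  0.4 -2.3] open 0.0137
```

```bash
python3 -m inch '[[[-1,-0.0005,0,0.003,0,0,0],[-1,0,0,0.002,0,0,0],[-1,0,0,0,0,0,0]]]'
python3 -m inch '[[[-1,0,0,0.002,0,0,0],[-1,0,0,0,0,0,0]]]'
python3 -c "
from h import *
delta([.512,-.2523,.166],-.899)"
```

```text
clock: 9.7
tcp_pos: [0.5122, -0.2525, 0.1762]
orientation: [-1.369, -2.827, -0.0]
wrist_force: [0.8, -1.0, -2.2]
opening: 0.0139
clock: 9.87
tcp_pos: [0.5125, -0.2527, 0.1748]
orientation: [1.368, 2.827, -0.0]
wrist_force: [-0.8, 0.6, 1.0]
opening: 0.0137
clock 9.87 tcp [ 0.5125 -0.2527  0.1748] toolz [ 0.001 -0.    -1.   ] shift tool mm [ 0.7 -0.2  8.8] az deg -0.14 q [-0.65  0.35  1.58  0.    1.21 -1.32] F [-0.8  0.6  1. ] open 0.0137
```

```bash
python3 -m inch '[[[-1,0,0,0.002,0,0,0],[-1,0,0,0.002,0,0,0],[-1,0,0,0,0,0,0]]]'
python3 -m inch '[[[-1,0,0,0.002,0,0,0],[-1,0,0,0.002,0,0,0],[-1,0,0,0,0,0,0]]]'
python3 -m inch '[[[-1,0,0,0.0015,0,0,0],[-1,0,0,0,0,0,0],[-1,0,0,0,0,0,0]]]'
python3 -c "
from h import *
delta([.512,-.2523,.166],-.899)
d=imaging.get_image('wrist');cv2.imwrite('pics/wrist8.png',d['frame'])
d=imaging.get_image('scene');cv2.imwrite('pics/scene8.png',cv2.resize(d['frame'][250:400,120:280],None,fx=4,fy=4,interpolation=cv2.INTER_CUBIC))
"
```

```text
clock: 10.12
tcp_pos: [0.5125, -0.2528, 0.1708]
orientation: [1.368, 2.827, -0.0]
wrist_force: [0.2, -0.1, 1.8]
opening: 0.0136
clock: 10.37
tcp_pos: [0.5125, -0.2527, 0.1667]
orientation: [1.368, 2.827, -0.0]
wrist_force: [0.5, 0.5, 4.1]
opening: 0.0132
clock: 10.62
tcp_pos: [0.5125, -0.2527, 0.1654]
orientation: [1.368, 2.827, -0.0]
wrist_force: [0.7, -0.0, 4.9]
opening: 0.0134
clock 10.62 tcp [ 0.5125 -0.2527  0.1654] toolz [ 0.001 -0.    -1.   ] shift tool mm [ 0.7 -0.1 -0.6] az deg -0.15 q [-0.65  0.36  1.59  0.    1.19 -1.32] F [ 0.7 -0.   4.9] open 0.0134
```

View pics/wrist8.png

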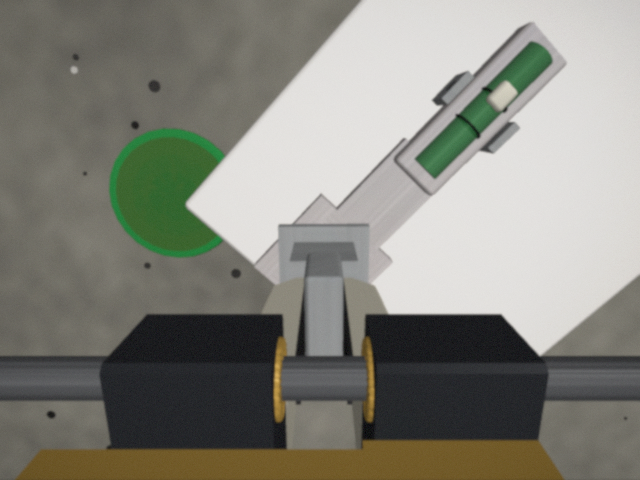

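View pics/scene8.png

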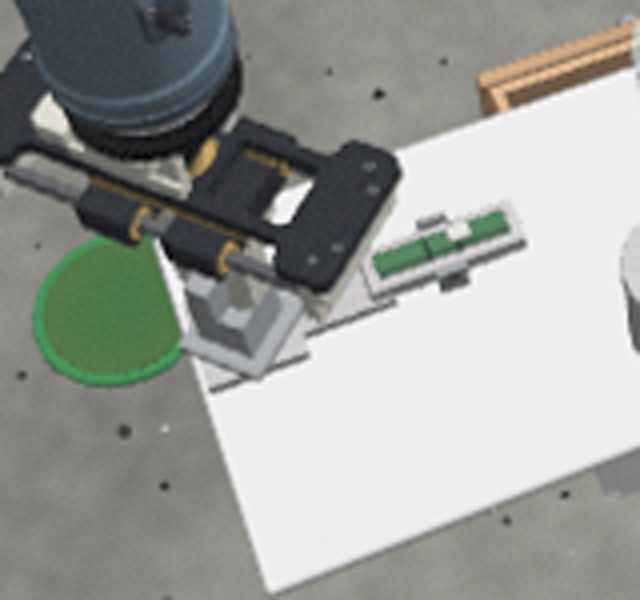

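```bash
python3 -m inch '[[[-1,0,0,0.001,0,0,0],[-1,0,0,0,0,0,0]]]'
python3 -m inch '[[[-1,0,0,0.001,0,0,0],[-1,0,0,0,0,0,0]]]'
```

```text
clock: 10.88
tcp_pos: [0.5126, -0.2528, 0.165]
orientation: [1.368, 2.827, -0.0]
wrist_force: [-1.2, 0.9, 8.2]
opening: 0.0137
clock: 11.05
tcp_pos: [0.5126, -0.2529, 0.1648]
orientation: [1.368, 2.826, -0.001]
wrist_force: [-2.7, 1.5, 13.1]
opening: 0.0134
```

```bash
python3 -m inch '[[[-1,0,0,0,0,0,0],[-1,0,0,0,0,0,0],[-1,0,0,0,0,0,4],[-1,0,0,0,0,0,4],[-1,0,0,0,0,0,0]]]'
python3 -m inch '[[[-1,0,0,0,0,0,4],[-1,0,0,0,0,0,4],[-1,0,0,0,0,0,4],[-1,0,0,0,0,0,0],[-1,0,0,0,0,0,0]]]'
python3 -c "
from h import *
delta([.512,-.2523,.165],-1.755)
print(robot.get_obs()['moment'])
d=imaging.get_image('wrist');cv2.imwrite('pics/wrist9.png',d['frame'])
"
```

```text
clock: 11.47
tcp_pos: [0.512, -0.2525, 0.1648]
orientation: [1.567, 2.723, -0.0]
wrist_force: [-5.2, 3.2, 15.4]
opening: 0.014
clock: 11.88
tcp_pos: [0.5121, -0.2524, 0.1648]
orientation: [1.839, 2.547, -0.0]
wrist_force: [-4.8, 2.0, 14.9]
opening: 0.0132
clock 11.88 tcp [ 0.5121 -0.2524  0.1648] toolz [ 0. -0. -1.] shift tool mm [ 0.2 -0.1 -0.2] az deg 28.9 q [-0.65  0.36  1.6  -0.    1.19 -0.97] F [-4.8  2.  14.9] open 0.0132
[0.64777561 0.79902531 0.04879468]
```

View pics/wrist9.png

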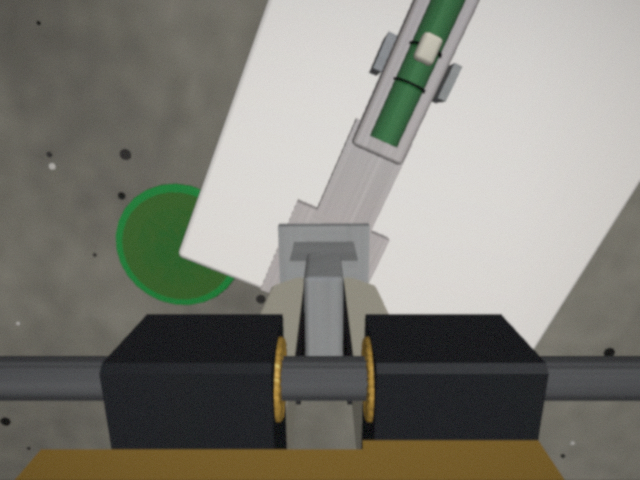

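```bash
python3 -m inch '[[[-1,0,0,0,0,0,4],[-1,0,0,0,0,0,4],[-1,0,0,0,0,0,4],[-1,0,0,0,0,0,4],[-1,0,0,0,0,0,0]]]'
python3 -m inch '[[[-1,0,0,0,0,0,0]]]'
python3 -c "
from h import *
delta([.512,-.2523,.165],-1.755)
print(robot.get_obs()['moment'])
d=imaging.get_image('wrist');cv2.imwrite('pics/wrist10.png',d['frame'])
d=imaging.get_image('scene');cv2.imwrite('pics/scene10.png',cv2.resize(d['frame'][280:360,140:260],None,fx=6,fy=6,interpolation=cv2.INTER_CUBIC))
"
```

```text
clock: 12.35
tcp_pos: [0.5122, -0.2524, 0.1649]
orientation: [2.178, 2.263, -0.0]
wrist_force: [-4.4, 2.3, 15.0]
opening: 0.0139
clock: 12.43
tcp_pos: [0.5122, -0.2524, 0.1649]
orientation: [2.175, 2.266, -0.0]
wrist_force: [-4.2, 1.4, 14.9]
opening: 0.0136
clock 12.43 tcp [ 0.5122 -0.2524  0.1649] toolz [ 0. -0. -1.] shift tool mm [ 0.1 -0.2 -0.1] az deg 12.92 q [-0.65  0.36  1.6  -0.    1.19 -0.69] F [-4.2  1.4 14.9] open 0.0136
[0.65982767 0.8582513  0.14062699]
```

View pics/wrist10.png

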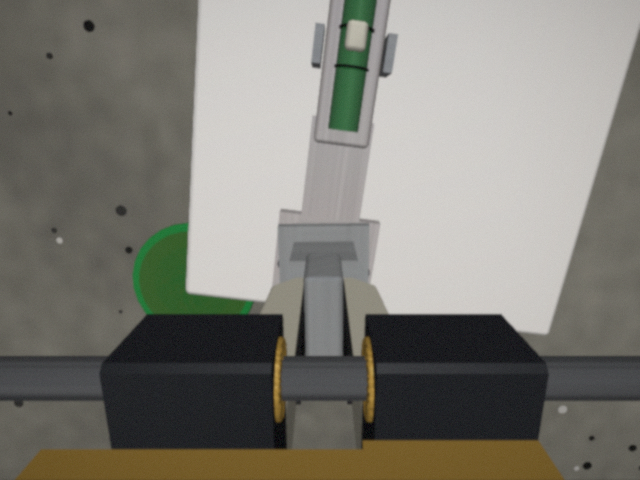

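View pics/scene10.png

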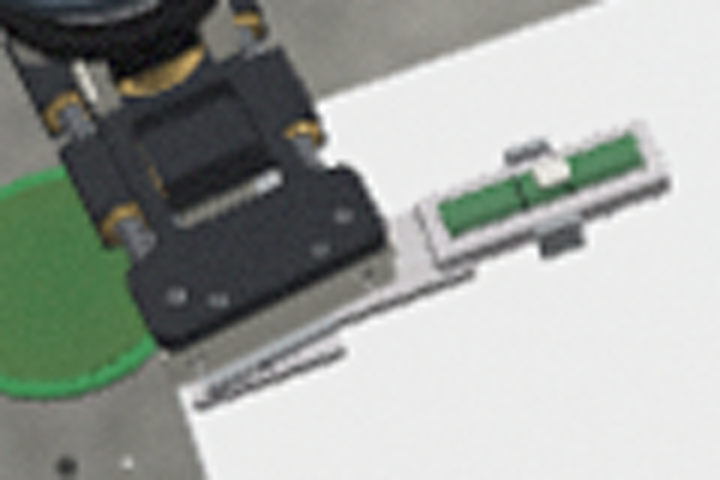

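```bash
python3 -m inch '[[[-1,0,0,0,0,0,4],[-1,0,0,0,0,0,4],[-1,0,0,0,0,0,4],[-1,0,0,0,0,0,3],[-1,0,0,0,0,0,0]]]'
python3 -m inch '[[[-1,0,0,0,0,0,0]]]'
python3 -c "
from h import *
delta([.512,-.2523,.165],-1.755)
print(robot.get_obs()['moment'])
d=imaging.get_image('wrist');cv2.imwrite('pics/wrist11.png',d['frame'])
cv2.imwrite('pics/wz11.png',cv2.resize(d['frame'][0:150,250:420],None,fx=4,fy=4,interpolation=cv2.INTER_CUBIC))
d=imaging.get_image('scene');cv2.imwrite('pics/scene11.png',cv2.resize(d['frame'][290:340,200:260],None,fx=10,fy=10,interpolation=cv2.INTER_CUBIC))
"
```

```text
clock: 12.95
tcp_pos: [0.5123, -0.2524, 0.165]
orientation: [2.454, 1.96, 0.0]
wrist_force: [-3.0, 2.1, 16.4]
opening: 0.0137
clock: 13.03
tcp_pos: [0.5123, -0.2524, 0.165]
orientation: [2.452, 1.963, 0.0]
wrist_force: [-3.2, 2.3, 15.8]
opening: 0.0136
clock 13.03 tcp [ 0.5123 -0.2524  0.165 ] toolz [ 0.001 -0.001 -1.   ] shift tool mm [ 0.1 -0.3 -0. ] az deg -2.07 q [-0.65  0.36  1.6  -0.    1.19 -0.43] F [-3.2  2.3 15.8] open 0.0136
[0.67061242 0.87492535 0.28433242]
```

View pics/wz11.png

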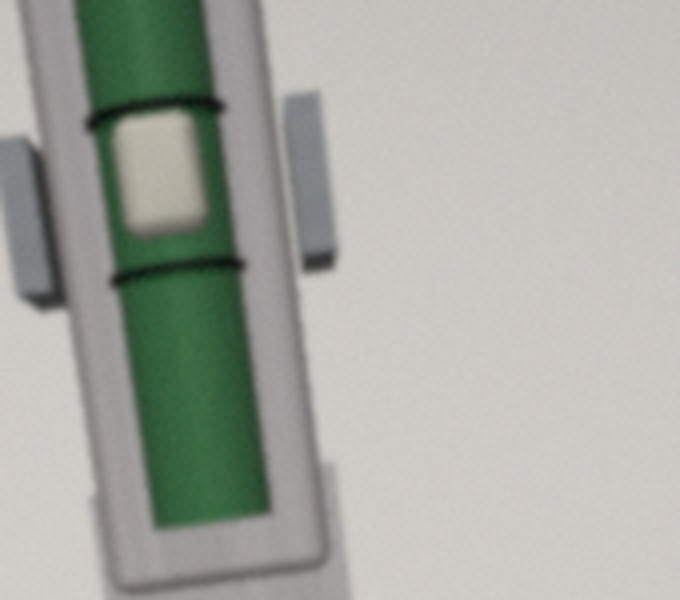

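View pics/scene11.png

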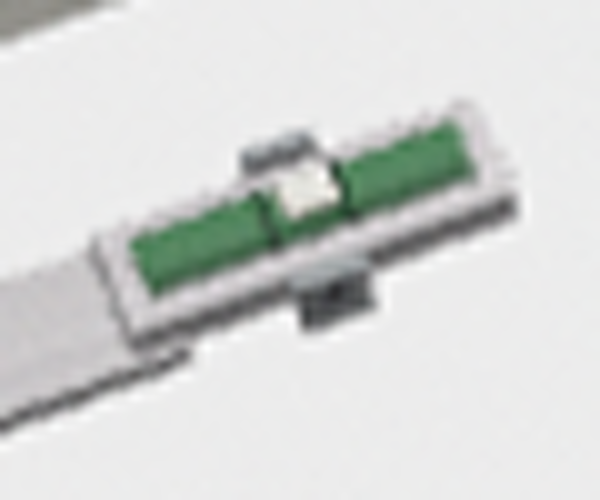

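```bash
python3 -m inch '[[[-1,0,0,0,0,0,3],[-1,0,0,0,0,0,3],[-1,0,0,0,0,0,0],[-1,0,0,0,0,0,0],[-1,0,0,0,0,0,0]]]'
python3 -c "
from h import *
delta([.512,-.2523,.165],-1.755)
d=imaging.get_image('wrist');cv2.imwrite('pics/wrist12.png',d['frame'])
cv2.imwrite('pics/wz12.png',cv2.resize(d['frame'][0:150,250:420],None,fx=4,fy=4,interpolation=cv2.INTER_CUBIC))
d=imaging.get_image('scene');cv2.imwrite('pics/scene12.png',d['frame']);cv2.imwrite('pics/sz12.png',cv2.resize(d['frame'][290:340,200:260],None,fx=10,fy=10,interpolation=cv2.INTER_CUBIC))
"
```

```text
clock: 13.55
tcp_pos: [0.5124, -0.2525, 0.1651]
orientation: [2.551, 1.832, 0.0]
wrist_force: [-3.6, 1.8, 15.0]
opening: 0.0135
clock 13.55 tcp [ 0.5124 -0.2525  0.1651] toolz [ 0.001 -0.001 -1.   ] shift tool mm [ 0.  -0.4  0.1] az deg -8.06 q [-0.65  0.36  1.6  -0.    1.19 -0.33] F [-3.6  1.8 15. ] open 0.0135
```

View pics/wz12.png

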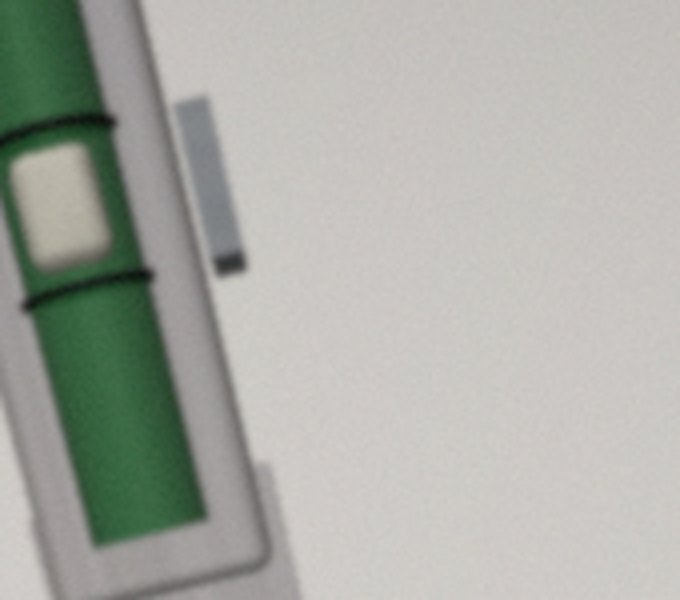

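View pics/sz12.png

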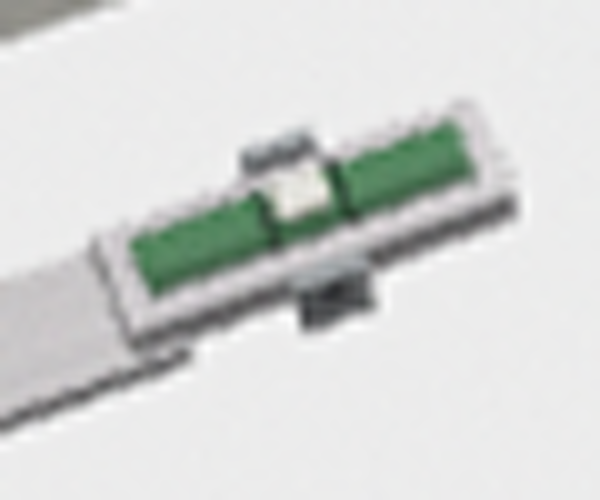

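View pics/scene12.png

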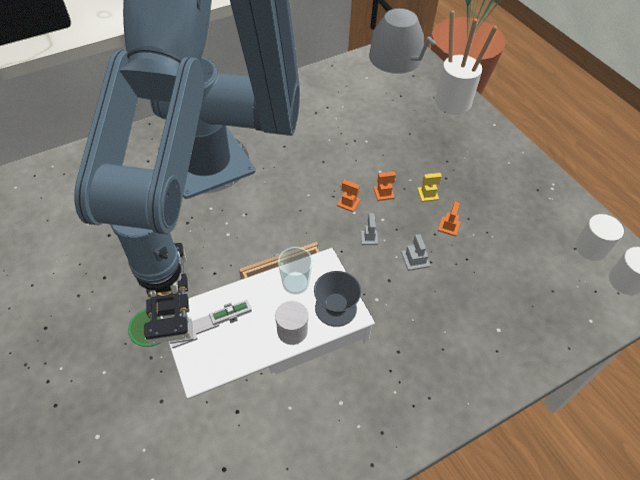

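```bash
python3 -m inch '[[[-1,0,0,0,0,0,0],[-1,0,0,0,0,0,0],[-1,0,0,0,0,0,0],[-1,0,0,0,0,0,0],[-1,0,0,0,0,0,0]]]'
python3 -c "
from h import *
print(robot.get_obs()['qvel'].round(3)); print(robot.hand_in())"
```

```text
clock: 14.07
tcp_pos: [0.5124, -0.2524, 0.1651]
orientation: [2.551, 1.832, 0.001]
wrist_force: [-3.7, 3.0, 16.1]
opening: 0.014
[-0.002  0.001 -0.001 -0.002 -0.001  0.   ]
the job is handed in; nothing more can be done
None
```

I levelled the shelf and handed the job in at about 14 s of the 42 s limit. The arm was still gripping the 22 mm key and pressing the level down. No verdict was reported.

- **Key:** I took the stainless middle key. The outline fits in two cameras matched it to the 46 mm flange, and the orange and yellow look-alikes were left alone.
- **Fit and press:** I lowered the key onto the foot's head until the level stopped moving, which I took as flat on the shelf. I had no direct reading of `level_press`. The upward force at the wrist was about 16 N.
- **Turn:** I turned the foot clockwise until the bubble reached the middle. The tool turned about 57° in all, including the socket's play and some twist.

**Last checks:**
- In the wrist picture the bubble was within about 0.5 mm of midway between the two lines. In the coarser scene picture it also lay between the lines.
- The gripper read an opening of 14 mm, which matches the grip bar, the tool was upright, and the arm was at rest.
- The other two keys, the dripper, the cup and the tin all looked untouched in the last scene picture.

**What disagreed:** I put the foot's starting angle at -0.67 rad from the bubble in the top picture and about -0.76 rad from the head's yaw. I therefore went by the bubble and not by a computed angle. The wrist camera also sat about 1.5 mm off the measured tool position, so I aligned the key to the head within the same image.

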